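Open the lane barrier and feed the tube rack

ROBOT

A 6-joint arm with a two-finger parallel gripper is mounted at the origin on the work surface. World frame = base frame: x ahead of the robot, y to its left, z up, the work surface at z = 0. Lengths are in m, angles in rad, forces in N, time in s.
With the tool pointing down it reaches from about 0.35 to 0.775 m from the base axis. Payload 7.3 kg.
Tool frame: the origin (TCP) lies at the very end of the fingers, on their centre line; the grasp point (between the pads) lies 19 mm behind it; z points along the fingers, x is the direction in which the jaws open and shut, and the axes are right-handed (so a half turn about z gives the same grasp; the last joint's range is limited). The gripper opens to 92 mm and grips with 3 to 60 N. Pads are 19 mm wide; open, the fingers measure 130 mm over their backs; the gripper's body (75 mm by 190 mm) begins 47 mm behind the grasp point.
Start: joints at [1.155, 0.342, 1.524, -0, 1.275, -0.146], TCP at [0.14, 0.506, 0.227] pointing down, gripper open.
Joint ranges: [-2.53, 2.53], [-0.77, 2.02], [0.04, 2.7], [-1, 4.14], [0.28, 2.66], [-3.11, 3.11]. Speed limits (rad/s): [2.57, 2.57, 3.14, 3.14, 3.14, 3.14].

INTERFACE

Orientations are given as [roll, pitch, yaw] about the fixed x, y, z axes, in that order (R = Rz(yaw) Ry(pitch) Rx(roll)).
In Python, from cell import observe, read_camera, camera_params, hand_in gives the robot as it stands.
- The arm moves only by the tool apply_moves, never from a script. Its argument "increments" is a list of rows, each an object with "grip": the opening, from 0 (shut) to 1 (fully open); "linear": the shift along the world's x, y, z in mm, a list of three; "turn": the turn, a rotation vector about the world's x, y, z in units of 6 degrees (1.0 is 6 degrees), a list of three. A call has 1 to 10 rows; each row is the pose to reach, as a shift and turn from the pose commanded when the call began; what a row does not reach only later rows make up. A row lasts 1/10 s, in which the tool goes at most 50 mm and 8.59 degrees, less where a joint would pass 70% of its speed; a pose out of reach is approached as far as the arm can. A call with a gripper value outside its range is refused whole. The fingers move at their own pace and stop on an object; "grip_force" is the grip in N (left out, the last holds). Time passes only in rows, so rows that repeat a pose let the fingers close. It gives the time, the measured TCP pose, the force and the opening at its end, in the units of the state.
- observe(): the state, without advancing time (a new reading comes with each control period).
- read_camera(name): name is "scene" or "top"; returns the picture (420x560x3 uint8, red, green, blue); there is no depth.
- camera_params(name): a dict with "camera_matrix" (3x3 intrinsics, pixels), "k1" (the pictures are not rectified: a ray, as slopes to the right and down, at radius r is drawn at 1 + k1 r^2 times it, then the intrinsics apply), "world_to_cam" (4x4, takes a point from world to camera coordinates). Camera axes: x right, y up, looking along -z (the intrinsics and any distortion apply to the point x, -y, -z); pixel columns grow to the right and rows downward; lengths in m; the calibration is good to about 2 mm. A picture is of the moment at which its call begins. camera_params takes no time and is no camera call.
- hand_in(): hands the job in, once; it reports no verdict.
The state is a dict: "time": time; "qpos": joint angles; "qvel": joint speeds; "joint_efforts": joint torques, N m; "tool_pos": TCP position; "tool_rot": TCP orientation; "contact_force": force on the tool from outside, world axes, zero at the start; "torque": the same for the moment, N m; "opening": finger opening in m.
Only numpy, scipy, OpenCV 4.12 (cv2) and the standard library are available. Lean on these libraries where they do the work, as an engineer would, in place of code of your own. Each camera call takes 0.05 s, during which the arm holds its last target.

TASK

Push the counterweighted red-and-white barrier arm up past its balance point so that it stays raised by itself, then push the white rack of blue-capped tubes gently along its lane, through the open gate, until it is fully home against the green end stop. Only push with the fingers: do not grip, lift or tip anything, do not fling the arm or push the rack against it, and leave the other things on the table alone. Finish with the hand clear.

Things in the scene. Friction and masses are not known exactly. Their poses are not given: they have to be found in the camera images.
- station: Fixed loading station on a grey plate (x -170 to 150, y +-180 mm, 6 mm thick). Origin on the table (plate's underside), mid-lane on the gate line; x runs along the lane from the entry to the end stop, y left, z up. Lane between two aluminium rails: inner faces y = +-34 mm, outer +-41, tops 30 mm above the table, x -160 to 130 mm.
- barrier (a joint): Barrier arm angle (rad) about a level axis along station x through pivot. 0: lowered, level across the lane on the rest post; grows as the free right-hand end rises; 2.35: back stop, leaning 45 deg out to the left. Balances at about 1.1: let go below, it falls shut; above, it swings on by itself to 2.35 (damped, about 1 rad/s) and stays. Raising takes about 0.15 N m, some 1 N near the free end.
- pivot (a point): Pivot of the barrier arm, left of the lane: station x = 0, y = 110, z = 90 mm; axes as the station's. Its post is two grey cheeks (x -25 to 25, y 95 to 125 mm, top 106 mm above the table).
- boom_push (a point): Point on the arm's centre line 235 mm from the pivot, 19 mm from the free end; good to push from beneath. Arm: 16 x 16 mm square bar, red bands on white, black end, centre line through the pivot. Lowered, this point is at station x = 0, y = -125, z = 90 mm. Moves with the arm: -y points to the free end, z is the arm's upper side.
- boom_weight (a point): Centre of the yellow counterweight disc (44 mm diameter, 28 mm long along the pivot axis) on the arm's short tail; with the arm lowered it is 48 mm left of and 26 mm above the pivot.
- rest_post (a point): Top of the grey rest post (18 x 12 mm) right of the lane, under the lowered arm: station x = 0, y = -80, z = 82 mm.
- lane_stop (a point): Foot of the face of the green end stop, on the lane floor (station x = 130, y = 0, z = 6 mm). The stop is 82 mm wide and its top is 56 mm above the table.
- rack: White rack with 8 blue-capped tubes, one loose piece, 0.2 to 0.42 kg, 100 x 56 mm. Origin under its centre; x along the lane to the stop. Rear push plate 75 mm high, outer face x = -50 mm; front x = 50; caps reach 98 mm, so they strike the lowered arm. Stands on the lane floor (6 mm). Home: origin at station x = 80 mm. Slides at 1 to 3 N; pushed above 60 mm over the floor it may tip.
- vial: Bystander: small specimen jar with white cap, 30 mm diameter, 55 mm high, standing on the left front part of the station's plate; origin under its centre.
- spare_rack: Bystander: grey rack with red-capped tubes, the same size as the white one; origin under its centre.
- cassette0: Bystander: white test cassette lying flat, 70 x 21 x 6 mm; origin under its centre.
- cassette1: Bystander: as cassette0.
- cassette2: Bystander: as cassette0.
- gel_bottle: Bystander: clear pump bottle with a green band, 72 mm diameter, 191 mm high; origin under its centre.
- glove_box: Bystander: blue and white glove carton 120 x 240 x 75 mm; origin under its centre.
There are look-alikes about, which are no part of the job. Leave any turquoise look-alike of the rack alone.

How it is judged:
On the way, in this order (a step that is already met when the one before it is completed fails the run):
1. the barrier arm is up and stays there while the rack still waits before the gate (value of joint barrier above 2.15 rad and contact force between the fingers and barrier below 0.2 N and x of rack in the frame of station below -0.055 m), for 0.3 s.
2. the rack has passed the gate and is home at the end stop (x of rack in the frame of station above 0.073 m and value of joint barrier above 2.15 rad), for 0.2 s.
At the end, for the whole second after the job is handed in: The barrier arm stands raised by itself at its back stop (above 2.15 rad) and is at rest; the white rack stands flat in its lane with its front end within 7 mm of the green end stop, at rest (all of step 2 and velocity of joint barrier below 0.1 rad/s and x of rack in the frame of station below 0.084 m and y of rack in the frame of station between -0.012 and 0.012 m and z of rack in the frame of station below 0.01 m and angle between rack's own z axis and vertical below 0.06 rad and linear speed of rack below 0.02 m/s); the robot touches nothing.
It fails at once if the rack is lifted off the lane or tipped (z of rack in the frame of station above 0.018 m or angle between rack's own z axis and vertical above 0.2 rad).
It fails at once if the rack is pushed against the barrier arm (contact force between rack and barrier above 2 N).
It fails at once if the barrier arm is flung (over 5 rad/s) (velocity of joint barrier above 5 rad/s).
It fails at once if the barrier arm or the rack is gripped or forced (over 30 N) (contact force between the fingers and barrier above 30 N or contact force between the fingers and rack above 30 N).
It fails at once if a bystander is disturbed (moved over 30 mm or tipped) (distance of any of vial, spare_rack, cassette0, cassette1, cassette2, gel_bottle, glove_box from where it was at the start of the episode above 0.03 m or angle between any of vial, spare_rack, gel_bottle's own z axis and vertical above 0.5 rad).
It also fails if it takes over 58 s, if anything falls off the work surface, if the arm or the gripper's body presses on something with over 40 N, if the wrist force passes 120 N, or if a joint passes its speed limit or range.

## Working session

There is one attempt and no reset: what is moved stays moved. The work goes in short steps, Python scripts to look and compute and a tool call to move; the robot and the scene stay as the last step left them, time stands still between calls to the robot, and variables do not carry over. Pictures are saved under pics/ and viewed, and the job is handed in when it is done.

Besides the shell and the picture viewer there is one more tool, called after "Call:" as name([rows], argument=value, ...), one row to a line, values as JSON. apply_moves: Moves the arm, as the interface text tells. Its arguments: {"type":"object","properties":{"increments":{"type":"array","items":{"type":"object","properties":{"grip":{"type":"number"},"linear":{"type":"array","items":{"type":"number"}},"turn":{"type":"array","items":{"type":"number"}}}}},"grip_force":{"type":"number"}},"required":["increments"]}

```bash
mkdir -p pics
python3 - <<'E'
from cell import *
import cv2,numpy as np
for n in("scene","top"):
    cv2.imwrite(f"pics/{n}0.png",read_camera(n)[:,:,::-1]); p=camera_params(n); print(n,p)
print(observe())
E
```

```text
scene {'camera_matrix': array([[514.91608915,   0.        , 273.58782952],
       [  0.        , 514.91608915, 214.06371144],
       [  0.        ,   0.        ,   1.        ]]), 'k1': -0.034380751561970346, 'world_to_cam': array([[ 0.5426441 ,  0.83985882,  0.0132118 , -0.27456972],
       [-0.71177306,  0.45142064,  0.53814358,  0.33447054],
       [ 0.44600055, -0.30142424,  0.84274963, -1.59214201],
       [ 0.        ,  0.        ,  0.        ,  1.        ]])}
top {'camera_matrix': array([[396.03105772,   0.        , 280.45715805],
       [  0.        , 396.03105772, 212.71063408],
       [  0.        ,   0.        ,   1.        ]]), 'k1': -0.07059963608660942, 'world_to_cam': array([[-2.01355666e-02, -9.99793107e-01, -2.88144958e-03,
        -1.12771119e-02],
       [ 9.87862904e-01, -2.03391044e-02,  1.53990918e-01,
        -5.32489754e-01],
       [-1.54017664e-01,  2.54217231e-04,  9.88068062e-01,
        -1.15473678e+00],
       [ 0.00000000e+00,  0.00000000e+00,  0.00000000e+00,
         1.00000000e+00]])}
{'time': 0.1, 'qpos': array([ 1.15502515e+00,  3.42650446e-01,  1.52493427e+00,  2.50564003e-05,
        1.27539158e+00, -1.46011286e-01]), 'qvel': array([-0.00288259, -0.00074105, -0.00344885,  0.00027257,  0.00024678,
       -0.0017425 ]), 'joint_efforts': array([ 2.62382426e-03, -4.32003951e+01, -2.44700164e+01,  7.19209132e-02,
        5.25336585e-02, -6.85046984e-05]), 'tool_pos': array([0.13974005, 0.50568161, 0.22611135]), 'tool_rot': array([-3.14136764e+00,  1.36543065e-03,  1.30102928e+00]), 'contact_force': array([ 0.95632609, -0.48607279, -0.17782675]), 'torque': array([-0.0119503 ,  0.04951883, -0.03225811]), 'opening': 0.0923536312491311}
```

View pics/scene0.png

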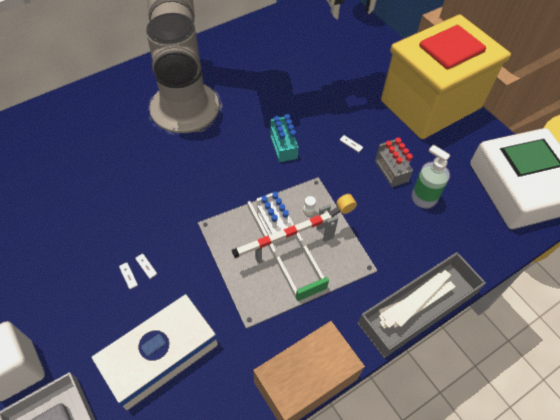

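View pics/top0.png

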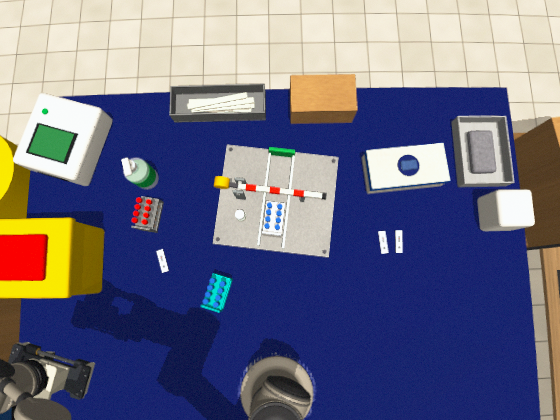

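Top view: white rack at about (273,216) in the lane. Look-alikes are the turquoise rack (216,291) and the grey red-capped rack (146,212). The arm runs from its counterweight at (221,182) to its black end at (324,196), and the green stop is at (281,152). I'll check these in a close crop.

Run:
```python
import cv2
a=cv2.imread("pics/top0.png")[135:265,205:345]; cv2.imwrite("pics/topc.png",cv2.resize(a,None,fx=4.5,fy=4.5,interpolation=cv2.INTER_CUBIC))
a=cv2.imread("pics/scene0.png")[170:325,195:380]; cv2.imwrite("pics/scc.png",cv2.resize(a,None,fx=3.8,fy=3.8,interpolation=cv2.INTER_CUBIC))
```

```text
(no output)
```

View pics/topc.png

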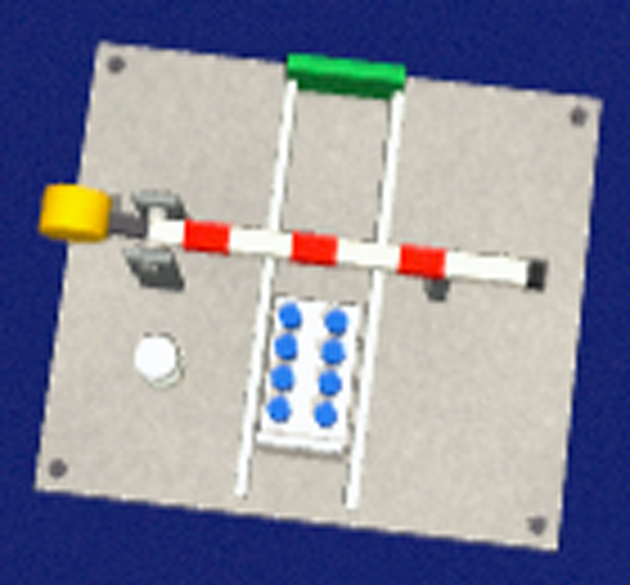

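View pics/scc.png

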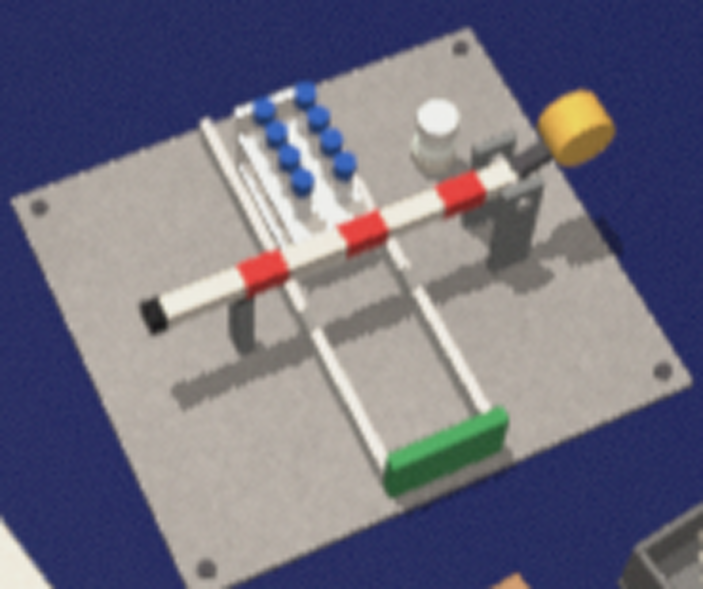

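```bash
cat > h.py <<'E'
import numpy as np
from cell import camera_params
from scipy.optimize import least_squares
P={n:camera_params(n) for n in("top","scene")}
def proj(n,X):
    p=P[n]; X=np.atleast_2d(X); c=X@p["world_to_cam"][:3,:3].T+p["world_to_cam"][:3,3]
    s=np.c_[c[:,0],-c[:,1]]/-c[:,2:3]; s=s*(1+p["k1"]*(s**2).sum(1,keepdims=True))
    K=p["camera_matrix"]; return s*[K[0,0],K[1,1]]+K[:2,2]
def st2w(q,S):
    S=np.atleast_2d(S)/1000.; c,s=np.cos(q[2]),np.sin(q[2])
    return np.c_[q[0]+c*S[:,0]-s*S[:,1],q[1]+s*S[:,0]+c*S[:,1],S[:,2]]
E
python3 - <<'E'
from h import *
t=lambda L:(np.array(L)+.5)/4.5-.5+[205,135]
s=lambda L:(np.array(L)+.5)/3.8-.5+[195,170]
C=[[150,180,6],[150,-180,6],[-170,-180,6],[-170,180,6]]
tp=t([[100,43],[602,99],[557,550],[36,490]]); sp=s([[692,380],[190,590],[12,200],[470,28]])
for use in ("top","scene","both"):
    f=lambda q:np.r_[(proj("top",st2w(q,C))-tp).ravel()*(use!="scene"),(proj("scene",st2w(q,C))-sp).ravel()*(use!="top")]
    r=least_squares(f,[.55,-.03,-.05],x_scale=.1); print(use,r.x,np.abs(r.fun).max())
q=r.x; np.save("q.npy",q)
print("boom end px pred",proj("top",st2w(q,[[0,-144,90],[0,-125,98]])),"obs",t([[536,275]]),proj("scene",st2w(q,[0,-144,90])),s([[153,316]]))
# rack: back plate top corners, caps
for x in range(-110,-40,10): print(x,proj("top",st2w(q,[[x-50,28,81],[x-50,-28,81],[x+50,28,60]])).round(1).tolist())
print(t([[258,437],[345,450]]))
# caps centroid obs
print("caps",t([[290,316],[337,321],[280,409],[326,415]]).mean(0),s([[264,110],[305,96],[345,165],[302,182]]).mean(0))
g=lambda q2:np.r_[(proj("top",st2w(q,[q2[0],q2[1],104]))-t([[290,316],[337,321],[280,409],[326,415]]).mean(0)).ravel(),(proj("scene",st2w(q,[q2[0],q2[1],104]))-s([[264,110],[305,96],[345,165],[302,182]]).mean(0)).ravel()]
r=least_squares(g,[-80,0]);print(r.x,r.fun)
for L in([-160,-125,90],[0,-125,90],[-160,0,40],[80,0,40],[30,0,40]):print(L,st2w(q,L))
E
```

```text
top [ 0.59051679 -0.01190211 -0.13635676] 0.34137246735440385
scene [ 0.5875023  -0.01322831 -0.14292973] 1.650129151083945
both [ 0.58874608 -0.01276734 -0.14025426] 2.088178886041021
boom end px pred [[325.84733529 196.84942802]
 [319.63276611 195.54280624]] obs [[323.72222222 195.72222222]] [[233.24509726 252.98910901]] [[234.89473684 252.78947368]]
-110 [[260.5, 244.5], [279.8, 246.9], [265.1, 211.7]]
-100 [[260.9, 241.1], [280.2, 243.4], [265.6, 208.4]]
-90 [[261.4, 237.7], [280.6, 240.0], [266.0, 205.1]]
-80 [[261.8, 234.3], [281.0, 236.6], [266.4, 201.8]]
-70 [[262.3, 230.8], [281.4, 233.1], [266.8, 198.6]]
-60 [[262.7, 227.4], [281.8, 229.7], [267.2, 195.3]]
-50 [[263.1, 224.0], [282.3, 226.3], [267.7, 192.1]]
[[261.94444444 231.72222222]
 [281.27777778 234.61111111]]
caps [273.11111111 215.77777778] [274.63157895 206.01315789]
[-74.03069451  -0.97642295] [ 0.84626112 -0.49278953  0.40720972 -0.89558231]
[-160, -125, 90] [[ 0.41284284 -0.11417272  0.09      ]]
[0, -125, 90] [[ 0.57127172 -0.1365399   0.09      ]]
[-160, 0, 40] [[0.4303172  0.00959984 0.04      ]]
[80, 0, 40] [[ 0.66796051 -0.02395093  0.04      ]]
[30, 0, 40] [[ 0.61845149 -0.01696119  0.04      ]]
```

Call:
apply_moves([
  {"grip": 0, "linear": [15, -30, 20], "turn": [0, 0, 0]},
  {"grip": 0, "linear": [35, -65, 40], "turn": [0, 0, 0]},
  {"grip": 0, "linear": [57, -98, 60], "turn": [0, 0, 0]},
  {"grip": 0, "linear": [80, -135, 60], "turn": [0, 0, 0.5]},
  {"grip": 0, "linear": [102, -172, 60], "turn": [0, 0, 1]},
  {"grip": 0, "linear": [124, -210, 60], "turn": [0, 0, 1.3]},
  {"grip": 0, "linear": [146, -248, 60], "turn": [0, 0, 1.3]},
  {"grip": 0, "linear": [168, -286, 60], "turn": [0, 0, 1.3]},
  {"grip": 0, "linear": [190, -324, 60], "turn": [0, 0, 1.3]},
  {"grip": 0, "linear": [210, -360, 60], "turn": [0, 0, 1.3]},
])

```text
time: 1.1
tool_pos: [0.3504, 0.1442, 0.2867]
tool_rot: [3.142, -0.0, 1.437]
contact_force: [0.1, -0.1, -0.0]
opening: 0.0165
```

Call:
apply_moves([
  {"grip": 0, "linear": [15, -30, 0], "turn": [0, 0, 0]},
  {"grip": 0, "linear": [30, -65, 0], "turn": [-0.07, -0.5, 0]},
  {"grip": 0, "linear": [45, -100, 0], "turn": [-0.21, -1.5, 0]},
  {"grip": 0, "linear": [60, -135, 0], "turn": [-0.35, -2.5, 0]},
  {"grip": 0, "linear": [75, -170, 0], "turn": [-0.5, -3.5, 0]},
  {"grip": 0, "linear": [90, -205, 0], "turn": [-0.64, -4.5, 0]},
  {"grip": 0, "linear": [105, -235, 0], "turn": [-0.78, -5.5, 0]},
  {"grip": 0, "linear": [120, -260, 0], "turn": [-0.92, -6.5, 0]},
  {"grip": 0, "linear": [130, -270, 0], "turn": [-1.06, -7.5, 0]},
  {"grip": 0, "linear": [130, -270, 0], "turn": [-1.2, -8.5, 0]},
])

```text
time: 2.1
tool_pos: [0.4806, -0.1166, 0.2863]
tool_rot: [2.32, -0.008, 1.452]
contact_force: [0.4, 0.6, -0.3]
opening: 0.0006
```

Run:
```python
from cell import *
import cv2
o=observe();print(o["qpos"].round(2),o["opening"],o["tool_pos"],o["tool_rot"])
from scipy.spatial.transform import Rotation as R
print(R.from_euler("xyz",o["tool_rot"]).as_matrix().round(2))
cv2.imwrite("pics/s1.png",read_camera("scene")[:,:,::-1])
```

```text
[-0.64 -0.11  2.18  0.9   0.49 -2.78] 0.0005735201835143362 [ 0.48055011 -0.11658803  0.28625937] [ 2.31954829 -0.0081307   1.45180555]
[[ 0.12  0.68  0.73]
 [ 0.99 -0.09 -0.08]
 [ 0.01  0.73 -0.68]]
```

View pics/s1.png

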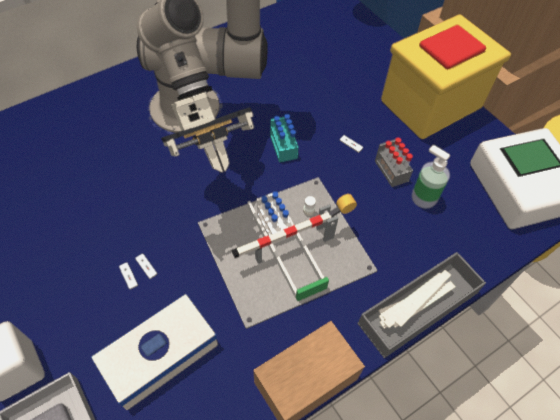

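Call:
apply_moves([
  {"grip": 0, "linear": [5, -10, 0], "turn": [0.13, 0.9, 0]},
  {"grip": 0, "linear": [15, -16, -10], "turn": [0.13, 0.9, 0]},
  {"grip": 0, "linear": [25, -16, -30], "turn": [0.13, 0.9, 0]},
  {"grip": 0, "linear": [31, -16, -60], "turn": [0.13, 0.9, 0]},
  {"grip": 0, "linear": [31, -16, -90], "turn": [0.13, 0.9, 0]},
  {"grip": 0, "linear": [31, -16, -120], "turn": [0.13, 0.9, 0]},
  {"grip": 0, "linear": [31, -16, -150], "turn": [0.13, 0.9, 0]},
  {"grip": 0, "linear": [31, -16, -170], "turn": [0.13, 0.9, 0]},
  {"grip": 0, "linear": [31, -16, -180], "turn": [0.13, 0.9, 0]},
  {"grip": 0, "linear": [31, -16, -180], "turn": [0.13, 0.9, 0]},
])

```text
time: 3.15
tool_pos: [0.5241, -0.1293, 0.1461]
tool_rot: [2.478, -0.017, 1.447]
contact_force: [0.3, 0.2, 0.8]
opening: 0.0003
```

```bash
cat >> h.py <<'E'
def stat(pic=None,box=None,n="scene",f=3.5):
    from cell import observe,read_camera
    import cv2
    from scipy.spatial.transform import Rotation as R
    o=observe();q=(.589,-.0126,-.139);d=o["tool_pos"]-[q[0],q[1],0];c,s=np.cos(q[2]),np.sin(q[2])
    M=R.from_euler("xyz",o["tool_rot"]).as_matrix()
    print("t",o["time"],"q",o["qpos"].round(2),"tcp",o["tool_pos"].round(4),"station mm",(1000*np.array([c*d[0]+s*d[1],-s*d[0]+c*d[1],d[2]])).round(1),"toolz",M[:,2].round(3),"toolx",M[:,0].round(3),"F",o["contact_force"].round(2))
    if pic:
        im=read_camera(n)[:,:,::-1]
        if box: im=cv2.resize(im[box[1]:box[3],box[0]:box[2]],None,fx=f,fy=f,interpolation=cv2.INTER_CUBIC)
        cv2.imwrite(f"pics/{pic}.png",im)
E
python3 -c "
from h import *;stat('s2',(170,130,390,300))"
```

```text
t 3.15 q [-0.54  0.25  2.18  1.22  0.28 -3.1 ] tcp [ 0.5241 -0.1293  0.1461] station mm [ -48.1 -124.6  146.1] toolz [ 0.613 -0.063 -0.788] toolx [0.123 0.992 0.017] F [0.27 0.19 0.78]
```

View pics/s2.png

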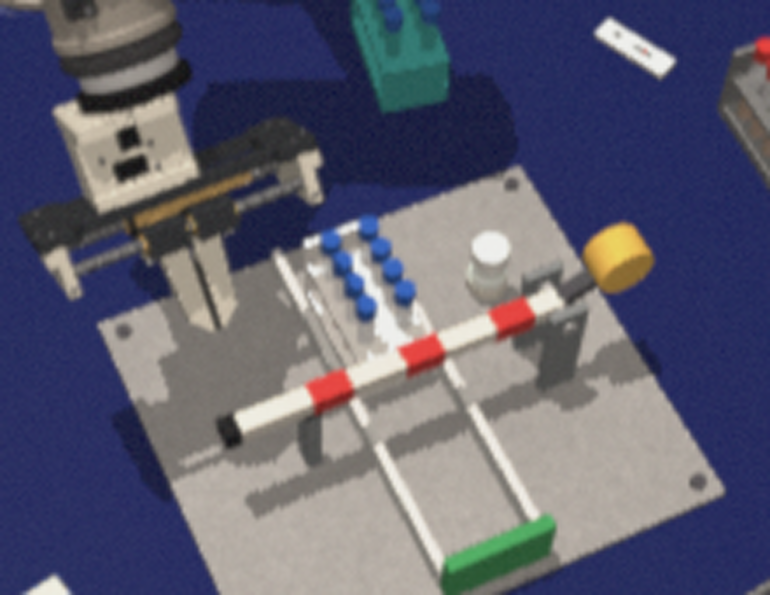

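```bash
cat > kin.py <<'E'
import numpy as np
from scipy.spatial.transform import Rotation as R
def rot(q): return R.from_euler("z",q[0])*R.from_euler("y",q[1]+q[2])*R.from_euler("z",q[3])*R.from_euler("y",q[4])*R.from_euler("z",q[5]+np.pi)
def fk(q,p):
    h,L1,L2,Lt,a0,b=p
    w=np.array([a0,0,h])+R.from_euler("y",q[1]).apply([0,0,L1])+R.from_euler("y",q[1]+q[2]).apply([b,0,L2])
    M=rot(q); return R.from_euler("z",q[0]).apply(w)+M.apply([0,0,Lt]),M
E
python3 - <<'E'
from kin import *
from cell import observe
from scipy.optimize import least_squares
D=[([1.15502515e+00,3.42650446e-01,1.52493427,2.5e-5,1.27539158,-.146011286],[0.13974005,0.50568161,0.22611135]),
([-0.64,-0.11,2.18,0.9,0.49,-2.78],[.48055,-.11659,.28626])]
o=observe();D.append((o["qpos"],o["tool_pos"]))
print(rot(o["qpos"]).as_matrix().round(3),R.from_euler("xyz",o["tool_rot"]).as_matrix().round(3))
f=lambda p:np.concatenate([(fk(q,p)[0]-x)*1000 for q,x in D]+[[(p[4])*100,p[5]*100]])
r=least_squares(f,[.35,.4,.4,.25,0,0]);print(r.x.round(4),r.fun.round(1))
E
```

```text
[[ 0.124  0.78   0.613]
 [ 0.992 -0.108 -0.063]
 [ 0.017  0.616 -0.787]] [[ 0.124  0.78   0.613]
 [ 0.992 -0.108 -0.063]
 [ 0.017  0.616 -0.787]]
[ 0.3377  0.6955  0.5119  0.5021 -0.1639  0.1428] [ 69.  -32.8 -21.7  -1.4  -9.3  31.3 -15.  -23.7  -9.6 -16.4  14.3]
```

```bash
cat > kin.py <<'E'
import numpy as np
from scipy.spatial.transform import Rotation as R
def rot(q): return R.from_euler("z",q[0])*R.from_euler("y",q[1]+q[2])*R.from_euler("z",q[3])*R.from_euler("y",q[4])*R.from_euler("z",q[5]+np.pi)
def fk(q,p):
    h,L1,L2,Lt,s,a,b=p   # s lateral offset before j4, a: wrist offset x after j5, b: elbow offset
    w=np.array([0,s,h])+R.from_euler("y",q[1]).apply([0,0,L1])+R.from_euler("y",q[1]+q[2]).apply([b,0,L2])
    M=rot(q); W=R.from_euler("z",q[0])*R.from_euler("y",q[1]+q[2])*R.from_euler("z",q[3])*R.from_euler("y",q[4])
    return R.from_euler("z",q[0]).apply(w)+W.apply([a,0,Lt]),M
E
python3 - <<'E'
from kin import *
from cell import observe
from scipy.optimize import least_squares
D=[([1.15502515e+00,3.42650446e-01,1.52493427,2.5e-5,1.27539158,-.146011286],[0.13974005,0.50568161,0.22611135]),
([-0.64,-0.11,2.18,0.9,0.49,-2.78],[.48055,-.11659,.28626])]
o=observe();D.append((o["qpos"],o["tool_pos"]))
for reg in ([0,0],[.0,.05],[.05,0]):
  f=lambda p:np.concatenate([(fk(q,p)[0]-x)*1000 for q,x in D]+[(p[5:]-reg)*30])
  r=least_squares(f,[.35,.4,.4,.25,0.07,0,0]);print(r.x.round(4),r.fun.round(1))
E
```

```text
[0.2155 0.5096 0.3785 0.3159 0.0764 0.0007 0.0447] [-0.  -0.  -0.  -0.1 -0.   0.5  0.   0.1 -0.5  0.   1.3]
[0.2159 0.5098 0.3787 0.3161 0.0763 0.0008 0.0451] [ 0.  -0.  -0.1 -0.1 -0.   0.5 -0.   0.1 -0.4  0.  -0.1]
[0.2155 0.5097 0.3786 0.3159 0.0764 0.0008 0.0447] [ 0.  -0.1 -0.  -0.1 -0.   0.5  0.1  0.1 -0.5 -1.5  1.3]
```

```bash
cat >> kin.py <<'E'
from scipy.optimize import least_squares
PP=np.array([.2157,.5097,.3786,.316,.0764,.0007,.045])
LO=np.array([-2.53,-.77,.04,-1,.28,-3.11]);HI=np.array([2.53,2.02,2.7,4.14,2.66,3.11])
Q=(.589,-.0126,-.139)
def w(S): 
    S=np.asarray(S,float)/1000;c,s=np.cos(Q[2]),np.sin(Q[2]);return np.array([Q[0]+c*S[0]-s*S[1],Q[1]+s*S[0]+c*S[1],S[2]])
def goalR(tilt,jaw,lean=0):
    # tool z from down tilted to station +x by tilt deg ; jaw = rotation about tool z (deg), 0: tool x = station +y
    z=np.array([np.sin(np.radians(tilt)),0,-np.cos(np.radians(tilt))]); x=np.array([0,1.,0]); y=np.cross(z,x)
    return R.from_euler("z",Q[2])*R.from_matrix(np.c_[x,y,z])*R.from_euler("z",np.radians(jaw))
def ik(p,M,q0):
    def f(q):
        x,m=fk(q,PP); return np.r_[(x-p)*10,(m*M.inv()).as_rotvec()*3]
    r=least_squares(f,np.clip(q0,LO+1e-3,HI-1e-3),bounds=(LO,HI)); return r.x,np.abs(r.fun).max()
E
python3 - <<'E'
from kin import *
rng=np.random.default_rng(0)
for tilt in (25,35,60,75,85):
  for jaw in (0,180,90,-90):
    for S in ([-60,-137,50],[5,-137,45],[5,-40,230],[5,20,290],[-150,0,60]):
      sols=set()
      for k in range(14):
        q0=np.array([rng.uniform(-.8,.3),rng.uniform(0,1),rng.uniform(1,2.5),[0,3.1][k%2]+rng.uniform(-.3,.3),rng.uniform(.4,1.5),rng.uniform(-3,3)])
        q,e=ik(w(S),goalR(tilt,jaw),q0)
        if e<2e-2: sols.add(tuple(q.round(2)))
      print(tilt,jaw,S,list(sols)[:2])
E
```

```text
25 0 [-60, -137, 50] []
25 0 [5, -137, 45] [(np.float64(-0.45), np.float64(0.53), np.float64(1.95), np.float64(0.49), np.float64(0.28), np.float64(-2.33))]
25 0 [5, -40, 230] [(np.float64(-0.24), np.float64(0.24), np.float64(1.74), np.float64(0.07), np.float64(0.72), np.float64(-1.72))]
25 0 [5, 20, 290] [(np.float64(-0.11), np.float64(0.21), np.float64(1.62), np.float64(-0.02), np.float64(0.88), np.float64(-1.54))]
25 0 [-150, 0, 60] []
25 180 [-60, -137, 50] []
25 180 [5, -137, 45] [(np.float64(-0.45), np.float64(0.53), np.float64(1.95), np.float64(0.49), np.float64(0.28), np.float64(0.81))]
25 180 [5, -40, 230] [(np.float64(-0.24), np.float64(0.24), np.float64(1.74), np.float64(0.07), np.float64(0.72), np.float64(1.43))]
25 180 [5, 20, 290] [(np.float64(-0.11), np.float64(0.21), np.float64(1.62), np.float64(-0.02), np.float64(0.88), np.float64(1.61))]
25 180 [-150, 0, 60] []
25 90 [-60, -137, 50] []
25 90 [5, -137, 45] [(np.float64(-0.45), np.float64(0.53), np.float64(1.95), np.float64(0.49), np.float64(0.28), np.float64(-0.76))]
25 90 [5, -40, 230] [(np.float64(-0.24), np.float64
[... 8057 characters left out ...]
21), np.float64(2.38), np.float64(2.6), np.float64(1.87), np.float64(2.92))]
85 90 [5, -40, 230] []
85 90 [5, 20, 290] []
85 90 [-150, 0, 60] []
85 -90 [-60, -137, 50] [(np.float64(-0.8), np.float64(1.36), np.float64(2.53), np.float64(2.37), np.float64(2.06), np.float64(-0.5))]
85 -90 [5, -137, 45] [(np.float64(-0.65), np.float64(1.21), np.float64(2.38), np.float64(2.6), np.float64(1.87), np.float64(-0.23))]
85 -90 [5, -40, 230] [(np.float64(-0.31), np.float64(0.6), np.float64(2.48), np.float64(2.97), np.float64(1.42), np.float64(0.01))]
85 -90 [5, 20, 290] [(np.float64(-0.09), np.float64(0.39), np.float64(2.41), np.float64(3.19), np.float64(1.13), np.float64(-0.02))]
85 -90 [-150, 0, 60] []
```

Run:
```python
from kin import *
from cell import observe
o=observe(); u=np.radians(6)
R0=R.from_euler("xyz",[3.14159,0,1.301])
C=R.from_rotvec([.13*u,.9*u,0])*R.from_rotvec([-1.2*u,-8.5*u,0])*R.from_rotvec([0,0,1.3*u])*R0
m=R.from_euler("xyz",o["tool_rot"])
print("cmd z",C.as_matrix()[:,2],"meas",m.as_matrix()[:,2])
for jaw in(0,90,-90):
  G=goalR(0,jaw); 
  print(jaw,"from cmd",((G*C.inv()).as_rotvec()/u).round(2),"from meas",((G*m.inv()).as_rotvec()/u).round(2))
  for S in([-5,160,200],[-5,160,70],[-180,160,120],[-40,0,300]):
    print(S,w(S).round(4),*[x.round(3) for x in ik(w(S),G,np.array([.1,.5,1.5,0,1.2,[-1.5,0,3][[0,90,-90].index(jaw)]]))[:1]],ik(w(S),G,np.array([.1,.5,1.5,0,1.2,[-1.5,0,3][[0,90,-90].index(jaw)]]))[1])
```

```text
cmd z [ 0.71290315 -0.10044224 -0.69403203] meas [ 0.61315228 -0.06332425 -0.78742258]
0 from cmd [ 1.09  7.6  -0.05] from meas [ 0.68  6.31 -0.08]
[-5, 160, 200] [0.6062 0.1465 0.2   ] [ 0.114  0.543  1.274  0.     1.324 -1.317] 1.4432899320127035e-14
[-5, 160, 70] [0.6062 0.1465 0.07  ] [ 0.114  0.668  1.432  0.     1.042 -1.317] 2.220446049250313e-15
[-180, 160, 120] [0.4329 0.1708 0.12  ] [ 0.211  0.357  1.835 -0.     0.949 -1.221] 1.5516454714665842e-11
[-40, 0, 300] [ 0.5494 -0.0071  0.3   ] [-0.152  0.344  1.319  0.     1.479 -1.584] 3.108624468950438e-14
90 from cmd [  6.79   5.09 -14.16] from meas [  5.48   4.41 -14.48]
[-5, 160, 200] [0.6062 0.1465 0.2   ] [0.114 0.543 1.274 0.    1.324 0.253] 9.992007221626409e-15
[-5, 160, 70] [0.6062 0.1465 0.07  ] [0.114 0.668 1.432 0.    1.042 0.253] 1.1102230246251565e-15
[-180, 160, 120] [0.4329 0.1708 0.12  ] [0.211 0.357 1.835 0.    0.949 0.35 ] 1.1247571418176422e-11
[-40, 0, 300] [ 0.5494 -0.0071  0.3   ] [-0.152  0.344  1.319  0.     1.479 -0.013] 2.55351295663786e-14
-90 from cmd [-5.08  6.78 14.07] from meas [-4.4   5.46 14.31]
[-5, 160, 200] [0.6062 0.1465 0.2   ] [0.014 0.513 1.345 0.13  1.267 3.11 ] 0.44037919991595564
[-5, 160, 70] [0.6062 0.1465 0.07  ] [0.022 0.645 1.5   0.155 0.979 3.11 ] 0.3842463245246126
[-180, 160, 120] [0.4329 0.1708 0.12  ] [0.056 0.33  1.918 0.203 0.877 3.11 ] 0.4669471089363855
[-40, 0, 300] [ 0.5494 -0.0071  0.3   ] [-0.16   0.343  1.32   0.007  1.478  3.11 ] 0.03110700187348014
```

Call:
apply_moves([
  {"grip": 0, "linear": [0, 5, 60], "turn": [0.2, 1.2, 0]},
  {"grip": 0, "linear": [0, 10, 90], "turn": [0.4, 2.6, 0]},
  {"grip": 0, "linear": [5, 20, 130], "turn": [0.6, 4.0, 0]},
  {"grip": 0, "linear": [10, 30, 160], "turn": [0.8, 5.4, 0]},
  {"grip": 0, "linear": [15, 50, 190], "turn": [0.95, 6.6, 0]},
  {"grip": 0, "linear": [20, 80, 200], "turn": [1.09, 7.6, 0]},
  {"grip": 0, "linear": [20, 110, 200], "turn": [1.09, 7.6, 0]},
  {"grip": 0, "linear": [20, 140, 200], "turn": [1.09, 7.6, 0]},
  {"grip": 0, "linear": [20, 160, 200], "turn": [1.09, 7.6, 0]},
  {"grip": 0, "linear": [20, 160, 200], "turn": [1.09, 7.6, 0]},
])

```text
time: 4.2
tool_pos: [0.545, 0.0333, 0.3444]
tool_rot: [-2.995, -0.023, 1.431]
contact_force: [-0.8, -0.3, -0.4]
opening: 0.0005
```

```bash
python3 -c "
from h import *;stat()"
```

```text
t 4.2 q [-0.1   0.41  1.11  0.03  1.77 -1.53] tcp [0.545  0.0333 0.3444] station mm [-49.9  39.4 344.4] toolz [-0.142  0.043 -0.989] toolx [0.139 0.99  0.023] F [-0.79 -0.31 -0.38]
```

Run:
```python
from kin import *
from cell import observe
o=observe(); u=np.radians(6);m=R.from_euler("xyz",o["tool_rot"]);G=goalR(0,90)
r=(G*m.inv()).as_rotvec()/u;print(r.round(2),np.linalg.norm(r),1000*(w([-5,160,185])-o["tool_pos"]))
```

```text
[ -1.39  -0.74 -14.98] 15.063614706426565 [  61.17858588  113.253913   -159.44860409]
```

Call:
apply_moves([
  {"grip": 0, "linear": [5, 10, 0], "turn": [-0.12, -0.06, -1.3]},
  {"grip": 0, "linear": [12, 20, 0], "turn": [-0.25, -0.13, -2.7]},
  {"grip": 0, "linear": [20, 35, 0], "turn": [-0.38, -0.2, -4.1]},
  {"grip": 0, "linear": [28, 50, 0], "turn": [-0.51, -0.27, -5.5]},
  {"grip": 0, "linear": [36, 65, 0], "turn": [-0.64, -0.34, -6.9]},
  {"grip": 0, "linear": [44, 80, -15], "turn": [-0.77, -0.41, -8.3]},
  {"grip": 0, "linear": [52, 95, -30], "turn": [-0.9, -0.48, -9.7]},
  {"grip": 0, "linear": [61, 113, -45], "turn": [-1.03, -0.55, -11.1]},
  {"grip": 0, "linear": [61, 113, -60], "turn": [-1.16, -0.62, -12.5]},
  {"grip": 0, "linear": [61, 113, -75], "turn": [-1.29, -0.69, -13.9]},
])

```text
time: 5.2
tool_pos: [0.6045, 0.1429, 0.2714]
tool_rot: [-3.139, 0.002, -0.035]
contact_force: [-0.4, 0.8, 0.0]
opening: 0.0004
```

Run:
```python
from kin import *
from h import stat
from cell import observe
stat('s3')
o=observe(); u=np.radians(6);m=R.from_euler("xyz",o["tool_rot"]);G=goalR(0,90)
r=(G*m.inv()).as_rotvec()/u;print(r.round(2),1000*(w([-5,160,165])-o["tool_pos"]))
```

```text
t 5.2 q [0.11 0.5  1.15 0.   1.49 0.14] tcp [0.6045 0.1429 0.2714] station mm [ -6.2 156.1 271.4] toolz [-0.002  0.003 -1.   ] toolx [ 0.999 -0.035 -0.002] F [-0.41  0.75  0.05]
[-0.02 -0.06 -0.92] [   2.92201586    3.68699871 -103.68490051]
```

View pics/s3.png

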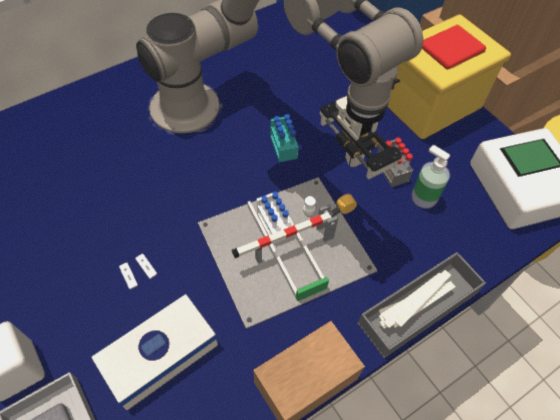

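Call:
apply_moves([
  {"grip": 0, "linear": [1, 1, -25], "turn": [0, 0, -0.5]},
  {"grip": 0, "linear": [1, 2, -50], "turn": [0, 0, -0.9]},
  {"grip": 0, "linear": [1, 2, -75], "turn": [0, 0, -0.9]},
  {"grip": 0, "linear": [1, 2, -95], "turn": [0, 0, -0.9]},
  {"grip": 0, "linear": [1, 2, -110], "turn": [0, 0, -0.9]},
  {"grip": 0, "linear": [1, 2, -118], "turn": [0, 0, -0.9]},
  {"grip": 0, "linear": [1, 2, -118], "turn": [0, 0, -0.9]},
])

```text
time: 5.95
tool_pos: [0.6053, 0.1449, 0.153]
tool_rot: [-3.138, 0.005, -0.122]
contact_force: [0.1, 0.1, 0.3]
opening: 0.0
```

```bash
python3 -c "
from h import *;stat('s4',(230,120,450,290));stat('t4',(170,110,350,260),'top')"
```

```text
t 5.95 q [0.11 0.58 1.34 0.   1.22 0.23] tcp [0.6053 0.1449 0.153 ] station mm [ -5.7 158.2 153. ] toolz [-0.005  0.004 -1.   ] toolx [ 0.993 -0.122 -0.005] F [0.11 0.13 0.32]
t 6.0 q [0.11 0.58 1.34 0.   1.22 0.23] tcp [0.6058 0.1451 0.1539] station mm [ -5.2 158.5 153.9] toolz [-0.003  0.004 -1.   ] toolx [ 0.993 -0.122 -0.004] F [ 0.12 -0.5  -0.17]
```

View pics/s4.png

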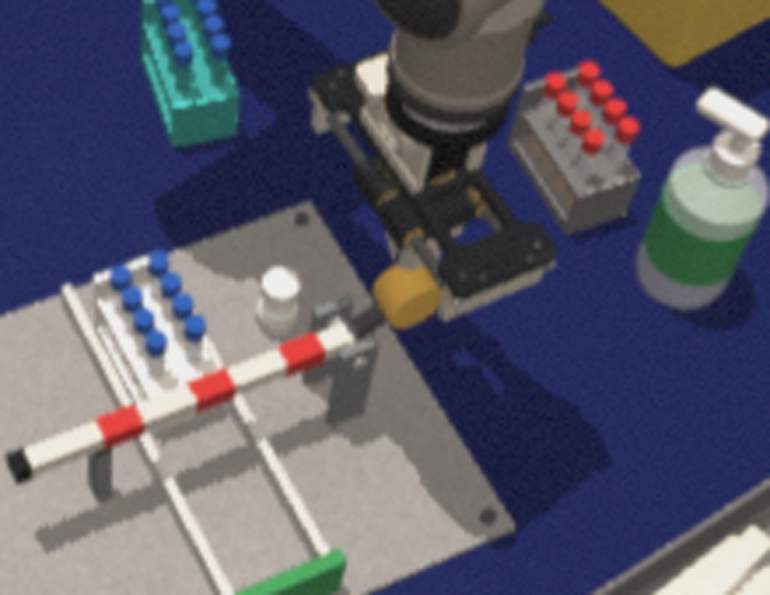

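View pics/t4.png

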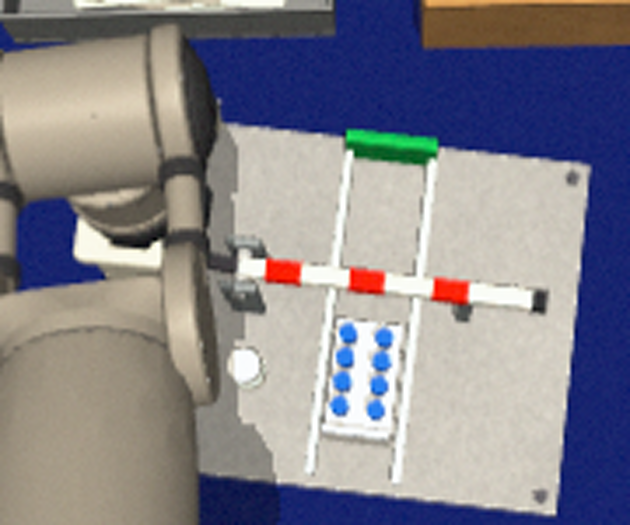

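Call:
apply_moves([
  {"grip": 0, "linear": [0, 0, -6], "turn": [0, 0, 0]},
  {"grip": 0, "linear": [0, 0, -11], "turn": [0, 0, 0]},
  {"grip": 0, "linear": [0, 0, -14], "turn": [0, 0, 0]},
  {"grip": 0, "linear": [0, 0, -17], "turn": [0, 0, 0]},
  {"grip": 0, "linear": [0, 0, -20], "turn": [0, 0, 0]},
  {"grip": 0, "linear": [0, 0, -23], "turn": [0, 0, 0]},
  {"grip": 0, "linear": [0, 0, -26], "turn": [0, 0, 0]},
  {"grip": 0, "linear": [0, 0, -29], "turn": [0, 0, 0]},
  {"grip": 0, "linear": [0, 0, -32], "turn": [0, 0, 0]},
  {"grip": 0, "linear": [0, 0, -36], "turn": [0, 0, 0]},
])

```text
time: 7.05
tool_pos: [0.607, 0.1472, 0.1187]
tool_rot: [-3.135, 0.001, -0.122]
contact_force: [0.3, 5.5, 5.2]
opening: 0.0006
```

```bash
python3 -c "
from h import *;stat('s5',(230,120,450,290))"
```

```text
t 7.05 q [0.11 0.62 1.38 0.01 1.14 0.23] tcp [0.607  0.1472 0.1187] station mm [ -4.4 160.8 118.7] toolz [ 0.     0.007 -1.   ] toolx [ 0.993 -0.122 -0.001] F [0.32 5.49 5.2 ]
```

View pics/s5.png

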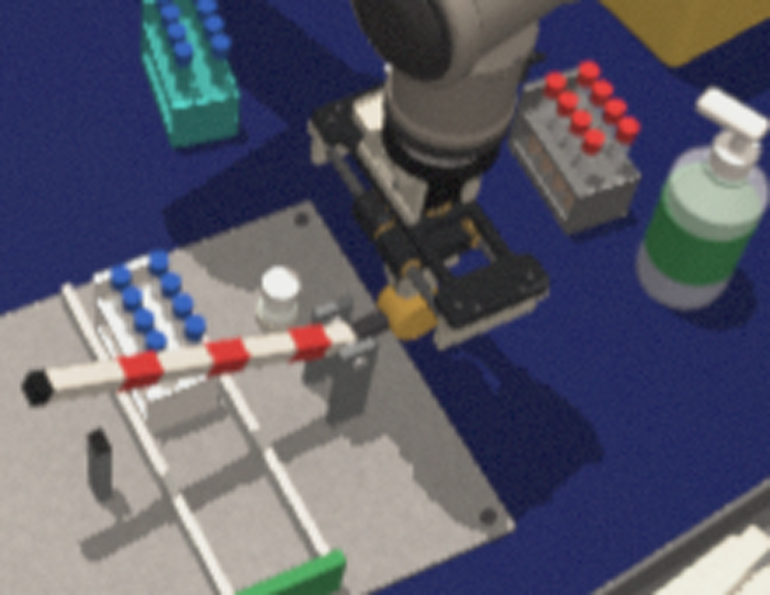

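Call:
apply_moves([
  {"grip": 0, "linear": [0, 0, -4], "turn": [0, 0, 0]},
  {"grip": 0, "linear": [0, 0, -8], "turn": [0, 0, 0]},
  {"grip": 0, "linear": [0, 0, -12], "turn": [0, 0, 0]},
  {"grip": 0, "linear": [0, 0, -15], "turn": [0, 0, 0]},
  {"grip": 0, "linear": [0, 0, -18], "turn": [0, 0, 0]},
  {"grip": 0, "linear": [0, 0, -21], "turn": [0, 0, 0]},
  {"grip": 0, "linear": [0, 0, -24], "turn": [0, 0, 0]},
  {"grip": 0, "linear": [0, 0, -27], "turn": [0, 0, 0]},
  {"grip": 0, "linear": [0, 0, -29], "turn": [0, 0, 0]},
  {"grip": 0, "linear": [0, 0, -31], "turn": [0, 0, 0]},
])

```text
time: 8.1
tool_pos: [0.6054, 0.1454, 0.0857]
tool_rot: [-3.138, 0.005, -0.123]
contact_force: [-1.7, 0.2, 1.5]
opening: 0.0004
```

```bash
python3 -c "
from h import *;stat('s6',(230,100,450,270))"
```

```text
t 8.1 q [0.11 0.65 1.41 0.   1.08 0.23] tcp [0.6054 0.1454 0.0857] station mm [ -5.6 158.7  85.7] toolz [-0.005  0.004 -1.   ] toolx [ 0.992 -0.122 -0.005] F [-1.68  0.17  1.53]
```

View pics/s6.png

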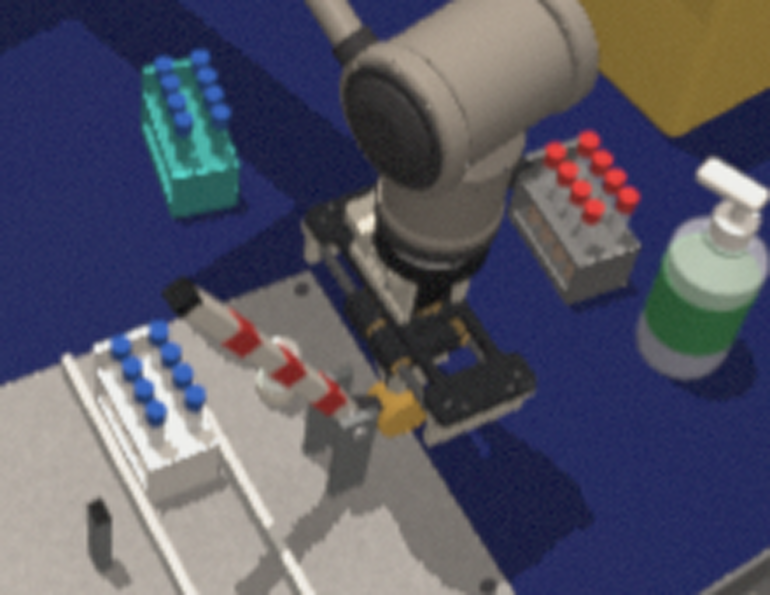

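Call:
apply_moves([
  {"grip": 0, "linear": [0, 0, -4], "turn": [0, 0, 0]},
  {"grip": 0, "linear": [0, 0, -8], "turn": [0, 0, 0]},
  {"grip": 0, "linear": [0, 0, -12], "turn": [0, 0, 0]},
  {"grip": 0, "linear": [0, 0, -15], "turn": [0, 0, 0]},
  {"grip": 0, "linear": [0, 0, -17], "turn": [0, 0, 0]},
  {"grip": 0, "linear": [-35, 5, -15], "turn": [0, 0, 0]},
  {"grip": 0, "linear": [-80, 11, -5], "turn": [0, 0, 0]},
  {"grip": 0, "linear": [-125, 17, 10], "turn": [0, 0, 0]},
  {"grip": 0, "linear": [-150, 20, 40], "turn": [0, 0, 0]},
  {"grip": 0, "linear": [-150, 20, 80], "turn": [0, 0, 0]},
])

```text
time: 9.15
tool_pos: [0.4505, 0.1662, 0.1651]
tool_rot: [-3.139, 0.012, -0.121]
contact_force: [0.9, 0.2, 0.8]
opening: 0.0003
```

```bash
python3 -c "
from h import *;stat('s7',(230,100,450,270))"
```

```text
t 9.15 q [0.19 0.33 1.73 0.01 1.09 0.31] tcp [0.4505 0.1662 0.1651] station mm [-161.9  157.9  165.1] toolz [-0.012  0.004 -1.   ] toolx [ 0.993 -0.121 -0.012] F [0.87 0.17 0.8 ]
```

View pics/s7.png

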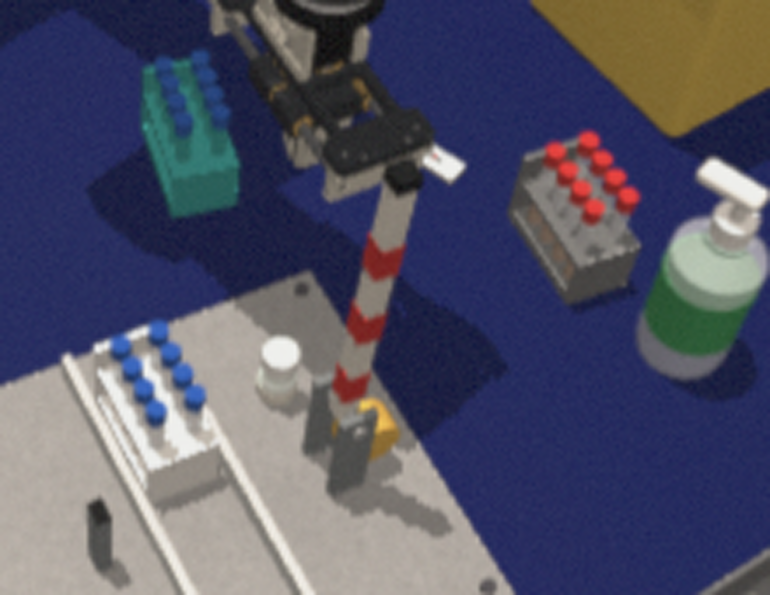

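Run:
```python
from kin import *
from h import stat
from cell import observe
o=observe(); u=np.radians(6);m=R.from_euler("xyz",o["tool_rot"])
for t in(8,12,15,18):
  for S in([-165,-8,45],[-150,-8,45],[25,-8,45]):
    q,e=ik(w(S),goalR(t,0),np.array([0,.4,1.8,0,.9,-1.5])); print(t,S,q.round(2),round(e,4))
for t in(0,12):print(((goalR(t,0)*m.inv()).as_rotvec()/u).round(2))
print(1000*(w([-160,-8,165])-o["tool_pos"]))
stat('s8',(230,100,450,270));
```

```text
8 [-165, -8, 45] [-0.18  0.37  2.13  0.01  0.49 -1.62] 0.0
8 [-150, -8, 45] [-0.18  0.39  2.1   0.01  0.51 -1.62] 0.0
8 [25, -8, 45] [-0.17  0.62  1.62  0.01  0.76 -1.6 ] 0.0
12 [-165, -8, 45] [-0.18  0.36  2.19  0.02  0.38 -1.64] 0.0
12 [-150, -8, 45] [-0.18  0.37  2.16  0.02  0.4  -1.63] 0.0
12 [25, -8, 45] [-0.17  0.6   1.69  0.01  0.64 -1.61] 0.0
15 [-165, -8, 45] [-0.18  0.35  2.24  0.04  0.3  -1.65] 0.0
15 [-150, -8, 45] [-0.18  0.36  2.2   0.04  0.32 -1.65] 0.0
15 [25, -8, 45] [-0.17  0.58  1.74  0.01  0.56 -1.61] 0.0
18 [-165, -8, 45] [-0.19  0.33  2.25  0.05  0.28 -1.66] 0.0847
18 [-150, -8, 45] [-0.18  0.35  2.22  0.05  0.28 -1.66] 0.0626
18 [25, -8, 45] [-0.17  0.57  1.79  0.02  0.47 -1.62] 0.0
[-0.07 -0.02 14.83]
[-1.83 -1.38 14.76]
[ -26.94052905 -165.37499369   -7.75574585]
t 9.2 q [0.19 0.32 1.72 0.01 1.1  0.31] tcp [0.4564 0.167  0.1728] station mm [-156.2  159.5  172.8] toolz [ 0.003  0.006 -1.   ] toolx [ 0.993 -0.121  0.002] F [3.03 0.76 5.4 ]
```

View pics/s8.png

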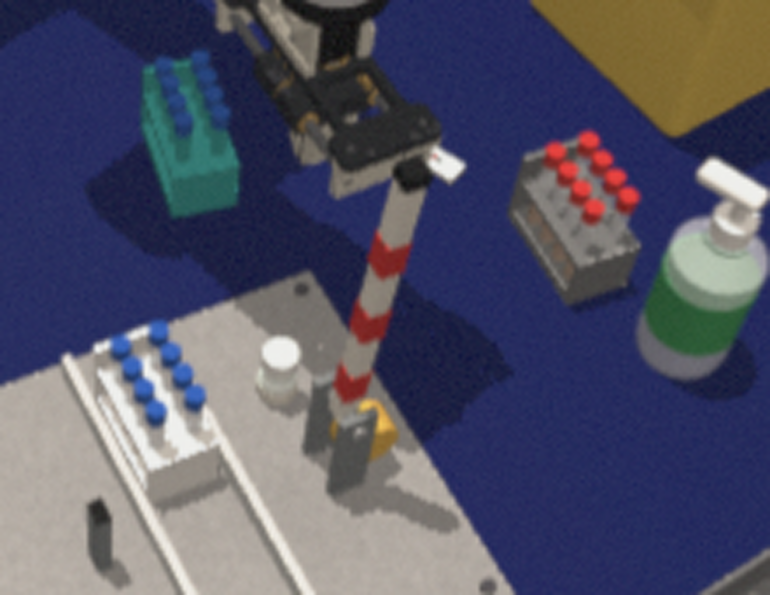

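Call:
apply_moves([
  {"grip": 0, "linear": [-5, -15, 0], "turn": [0, 0, 1.3]},
  {"grip": 0, "linear": [-9, -33, 0], "turn": [0, 0, 2.7]},
  {"grip": 0, "linear": [-13, -51, 0], "turn": [0, 0, 4.1]},
  {"grip": 0, "linear": [-17, -69, 0], "turn": [0, 0, 5.5]},
  {"grip": 0, "linear": [-21, -87, 0], "turn": [0, 0, 6.9]},
  {"grip": 0, "linear": [-25, -105, 0], "turn": [0, 0, 8.3]},
  {"grip": 0, "linear": [-29, -123, 0], "turn": [0, 0, 9.7]},
  {"grip": 0, "linear": [-33, -141, 0], "turn": [0, 0, 11.1]},
  {"grip": 0, "linear": [-37, -157, 0], "turn": [0, 0, 12.5]},
  {"grip": 0, "linear": [-37, -165, 0], "turn": [0, 0, 13.9]},
])

```text
time: 10.25
tool_pos: [0.4182, -0.0001, 0.1653]
tool_rot: [-3.137, 0.004, 1.338]
contact_force: [-0.2, 0.6, -0.0]
opening: 0.0001
```

Run:
```python
from kin import *
from h import stat
from cell import observe
stat('s9',(190,100,410,270)) 
o=observe(); u=np.radians(6);m=R.from_euler("xyz",o["tool_rot"])
print(((goalR(13,0)*m.inv()).as_rotvec()/u).round(2))
for z in(165,90,45):print(1000*(w([-165,-8,z])-o["tool_pos"]))
```

```text
t 10.25 q [-0.18  0.22  1.89 -0.    1.04 -1.52] tcp [ 4.182e-01 -1.000e-04  1.653e-01] station mm [-170.9  -11.3  165.3] toolz [-0.006 -0.003 -1.   ] toolx [ 0.231  0.973 -0.004] F [-0.23  0.57 -0.03]
[-0.35 -2.18  0.82]
[ 5.94746229  2.9858291  -0.38803217]
[  5.94746229   2.9858291  -75.38803217]
[   5.94746229    2.9858291  -120.38803217]
```

View pics/s9.png

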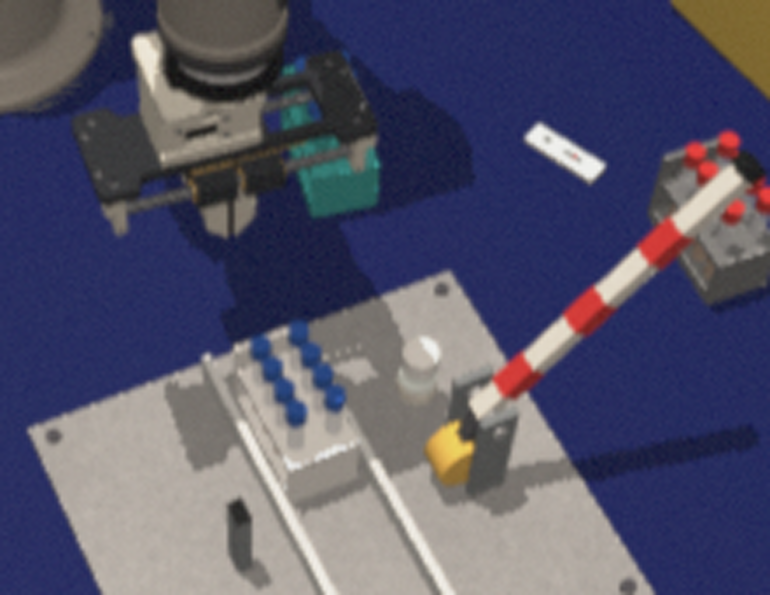

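Run:
```python
from h import *
from scipy.optimize import least_squares
for px,z in(((216,291),.06),((224,275),.07),((230,279),.03),((240,214),.06)):
    r=least_squares(lambda X:proj("top",[X[0],X[1],z])[0]-px,[.4,.1]).x
    q=(.589,-.0126,-.139);c,s=np.cos(q[2]),np.sin(q[2]);d=r-q[:2];print(px,r,1000*np.array([c*d[0]+s*d[1],-s*d[0]+c*d[1]]))
```

```text
(216, 291) [0.30352897 0.16924125] [-307.91229454  140.53458233]
(224, 275) [0.3491157  0.14445952] [-259.33166795  122.30803624]
(230, 279) [0.33702414 0.1323047 ] [-269.62252367  108.59513243]
(240, 214) [0.52782074 0.09824099] [-75.94652413 101.2953715 ]
```

Call:
apply_moves([
  {"grip": 0, "linear": [3, 2, -10], "turn": [-0.1, -0.7, 0.4]},
  {"grip": 0, "linear": [6, 3, -25], "turn": [-0.2, -1.4, 0.82]},
  {"grip": 0, "linear": [6, 3, -45], "turn": [-0.35, -2.18, 0.82]},
  {"grip": 0, "linear": [6, 3, -65], "turn": [-0.35, -2.18, 0.82]},
  {"grip": 0, "linear": [6, 3, -85], "turn": [-0.35, -2.18, 0.82]},
  {"grip": 0, "linear": [6, 3, -100], "turn": [-0.35, -2.18, 0.82]},
  {"grip": 0, "linear": [6, 3, -112], "turn": [-0.35, -2.18, 0.82]},
  {"grip": 0, "linear": [6, 3, -120], "turn": [-0.35, -2.18, 0.82]},
  {"grip": 0, "linear": [6, 3, -120], "turn": [-0.35, -2.18, 0.82]},
])

```text
time: 11.2
tool_pos: [0.424, 0.0041, 0.045]
tool_rot: [2.917, -0.004, 1.418]
contact_force: [-0.0, -0.5, 0.2]
opening: 0.0004
```

```bash
python3 -c "
from h import *;stat('s10',(190,130,410,300));stat('t10',(190,120,350,270),'top')"
```

```text
t 11.2 q [-0.18  0.35  2.2   0.03  0.36 -1.62] tcp [0.424  0.0041 0.045 ] station mm [-165.7   -6.3   45. ] toolz [ 0.221 -0.03  -0.975] toolx [0.152 0.988 0.004] F [-0.   -0.51  0.24]
t 11.25 q [-0.18  0.35  2.2   0.03  0.36 -1.62] tcp [0.4245 0.0039 0.0456] station mm [-165.2   -6.4   45.6] toolz [ 0.222 -0.03  -0.975] toolx [0.152 0.988 0.004] F [0.32 0.01 0.32]
```

View pics/s10.png

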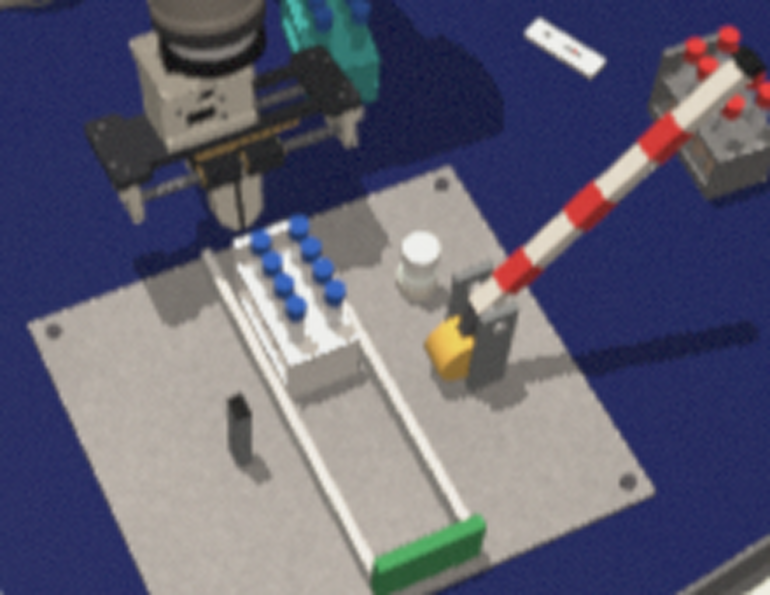

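View pics/t10.png

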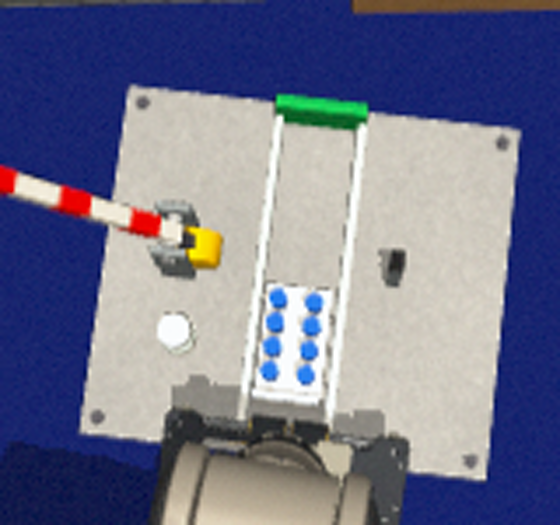

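Run:
```python
from h import *
from kin import *
from cell import observe
o=observe();m=R.from_euler("xyz",o["tool_rot"])
for X in(-95,-80,80,95):
  for h in(20,35,50,66,90):
    for Y in(-30,0,30):
      p=proj("scene",o["tool_pos"]+m.apply(np.array([X,Y,-h])/1000))[0]; print(X,h,Y,((p-[190,130])*3.5).round())
```

```text
-95 20 -30 [105. 215.]
-95 20 0 [118. 240.]
-95 20 30 [132. 265.]
-95 35 -30 [102. 200.]
-95 35 0 [115. 225.]
-95 35 30 [129. 250.]
-95 50 -30 [ 98. 186.]
-95 50 0 [112. 210.]
-95 50 30 [126. 235.]
-95 66 -30 [ 95. 169.]
-95 66 0 [109. 194.]
-95 66 30 [123. 219.]
-95 90 -30 [ 90. 145.]
-95 90 0 [103. 169.]
-95 90 30 [118. 194.]
-80 20 -30 [124. 209.]
-80 20 0 [137. 233.]
-80 20 30 [151. 258.]
-80 35 -30 [121. 194.]
-80 35 0 [134. 218.]
-80 35 30 [148. 243.]
-80 50 -30 [117. 179.]
-80 50 0 [131. 203.]
-80 50 30 [146. 228.]
-80 66 -30 [114. 163.]
-80 66 0 [128. 187.]
-80 66 30 [142. 212.]
-80 90 -30 [109. 138.]
-80 90 0 [123. 162.]
-80 90 30 [138. 187.]
80 20 -30 [317. 140.]
80 20 0 [334. 163.]
80 20 30 [350. 186.]
80 35 -30 [316. 125.]
80 35 0 [332. 148.]
80 35 30 [349. 171.]
80 50 -30 [314. 110.]
80 50 0 [331. 133.]
80 50 30 [348. 156.]
80 66 -30 [313.  94.]
80 66 0 [329. 116.]
80 66 30 [346. 140.]
80 90 -30 [310.  69.]
80 90 0 [327.  91.]
80 90 30 [344. 114.]
95 20 -30 [335. 134.]
95 20 0 [351. 156.]
95 20 30 [368. 180.]
95 35 -30 [334. 119.]
95 35 0 [350. 142.]
95 35 30 [367. 165.]
95 50 -30 [332. 104.]
95 50 0 [349. 126.]
95 50 30 [366. 150.]
95 66 -30 [331.  88.]
95 66 0 [348. 110.]
95 66 30 [365. 133.]
95 90 -30 [329.  63.]
95 90 0 [346.  85.]
95 90 30 [363. 108.]
```

Call:
apply_moves([
  {"grip": 0, "linear": [15, -2, 0], "turn": [0, 0, 0]},
  {"grip": 0, "linear": [25, -3.5, 0], "turn": [0, 0, 0]},
  {"grip": 0, "linear": [31, -4.3, 0], "turn": [0, 0, 0]},
  {"grip": 0, "linear": [37, -5, 0], "turn": [0, 0, 0]},
  {"grip": 0, "linear": [43, -6, 0], "turn": [0, 0, 0]},
  {"grip": 0, "linear": [49, -6.8, 0], "turn": [0, 0, 0]},
  {"grip": 0, "linear": [55, -7.7, 0], "turn": [0, 0, 0]},
  {"grip": 0, "linear": [61, -8.5, 0], "turn": [0, 0, 0]},
  {"grip": 0, "linear": [67, -9.4, 0], "turn": [0, 0, 0]},
  {"grip": 0, "linear": [73, -10.2, 0], "turn": [0, 0, 0]},
])

```text
time: 12.3
tool_pos: [0.4981, -0.0065, 0.0461]
tool_rot: [2.915, -0.004, 1.419]
contact_force: [-3.0, 0.7, 2.1]
opening: 0.0001
```

```bash
python3 -c "
from h import *;stat('s11',(190,130,410,300))"
```

```text
t 12.3 q [-0.17  0.44  2.02  0.02  0.45 -1.61] tcp [ 0.4981 -0.0065  0.0461] station mm [-90.9  -6.6  46.1] toolz [ 0.223 -0.03  -0.974] toolx [0.151 0.989 0.004] F [-2.96  0.66  2.09]
```

View pics/s11.png

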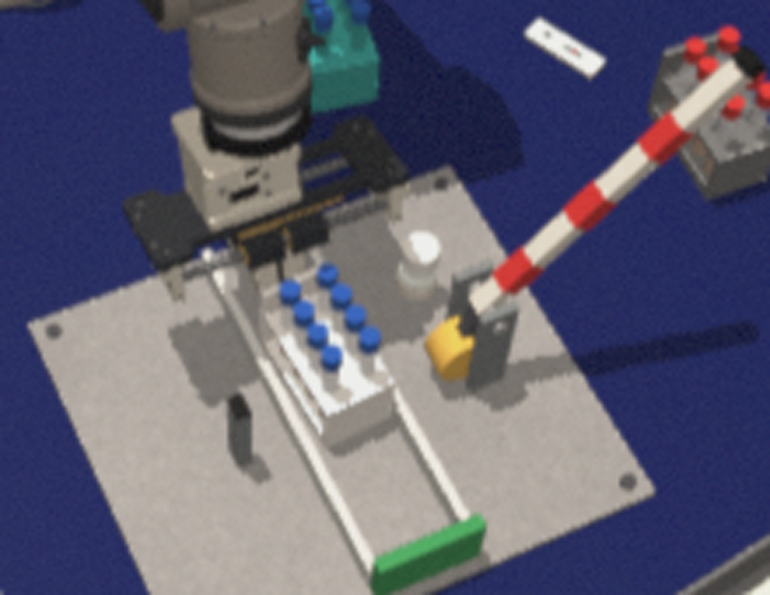

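Call:
apply_moves([
  {"grip": 0, "linear": [7, -1, 0], "turn": [0, 0, 0]},
  {"grip": 0, "linear": [14, -2, 0], "turn": [0, 0, 0]},
  {"grip": 0, "linear": [21, -3, 0], "turn": [0, 0, 0]},
  {"grip": 0, "linear": [28, -4, 0], "turn": [0, 0, 0]},
  {"grip": 0, "linear": [35, -5, 0], "turn": [0, 0, 0]},
  {"grip": 0, "linear": [42, -6, 0], "turn": [0, 0, 0]},
  {"grip": 0, "linear": [49, -7, 0], "turn": [0, 0, 0]},
  {"grip": 0, "linear": [56, -8, 0], "turn": [0, 0, 0]},
  {"grip": 0, "linear": [63, -9, 0], "turn": [0, 0, 0]},
  {"grip": 0, "linear": [70, -10, 0], "turn": [0, 0, 0]},
])

```text
time: 13.35
tool_pos: [0.5682, -0.0166, 0.0461]
tool_rot: [2.914, -0.004, 1.419]
contact_force: [-1.0, 0.0, -0.5]
opening: 0.0002
```

```bash
python3 -c "
from h import *;stat('s12',(190,130,410,300))"
```

```text
t 13.35 q [-0.17  0.53  1.83  0.01  0.55 -1.6 ] tcp [ 0.5682 -0.0166  0.0461] station mm [-20.   -6.8  46.1] toolz [ 0.223 -0.031 -0.974] toolx [0.151 0.989 0.004] F [-1.04  0.03 -0.48]
```

View pics/s12.png

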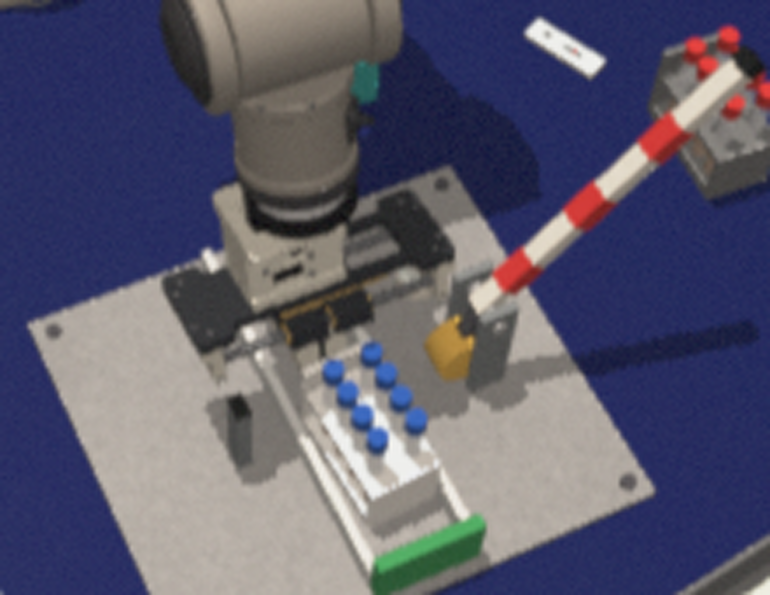

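Call:
apply_moves([
  {"grip": 0, "linear": [-5, 0.7, 0], "turn": [0, 0, 0]},
  {"grip": 0, "linear": [-5.7, -4.3, 5], "turn": [0, 0, 0]},
  {"grip": 0, "linear": [-4, -4.5, 5], "turn": [0, 0, 0]},
  {"grip": 0, "linear": [1, -5.2, 5], "turn": [0, 0, 0]},
  {"grip": 0, "linear": [7, -6, 5], "turn": [0, 0, 0]},
  {"grip": 0, "linear": [13, -7, 5], "turn": [0, 0, 0]},
  {"grip": 0, "linear": [19, -7.8, 5], "turn": [0, 0, 0]},
  {"grip": 0, "linear": [25, -8.6, 5], "turn": [0, 0, 0]},
  {"grip": 0, "linear": [30, -9.3, 5], "turn": [0, 0, 0]},
  {"grip": 0, "linear": [34, -9.8, 5], "turn": [0, 0, 0]},
])

```text
time: 14.4
tool_pos: [0.6021, -0.0263, 0.051]
tool_rot: [2.914, -0.004, 1.419]
contact_force: [-2.8, -0.2, 1.7]
opening: 0.0005
```

```bash
python3 -c "
from h import *;stat('s13',(190,130,410,300));stat('t13',(210,130,350,260),'top',4.5)"
```

```text
t 14.4 q [-0.18  0.57  1.73  0.02  0.61 -1.61] tcp [ 0.6021 -0.0263  0.051 ] station mm [ 14.9 -11.8  51. ] toolz [ 0.223 -0.031 -0.974] toolx [0.151 0.989 0.004] F [-2.76 -0.17  1.68]
t 14.45 q [-0.18  0.57  1.73  0.02  0.61 -1.61] tcp [ 0.6027 -0.0264  0.0511] station mm [ 15.5 -11.8  51.1] toolz [ 0.224 -0.031 -0.974] toolx [0.151 0.989 0.004] F [-0.36  0.08  1.13]
```

View pics/s13.png

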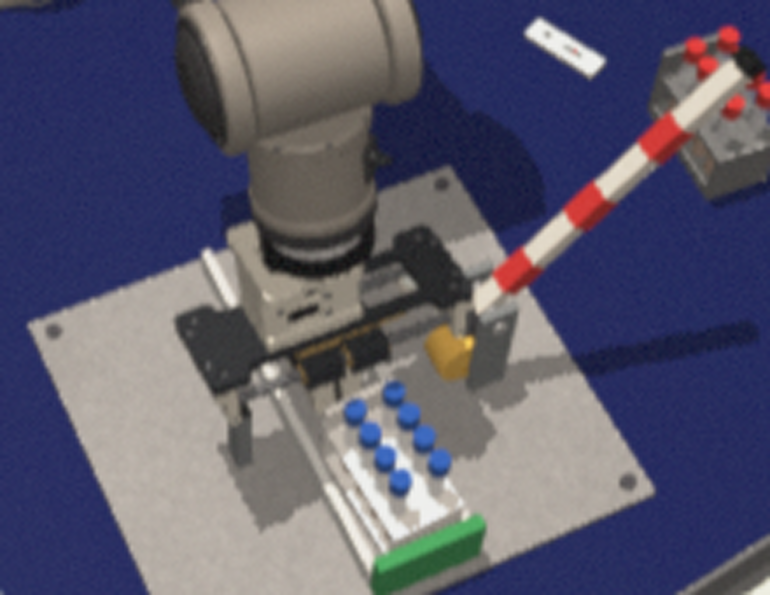

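View pics/t13.png

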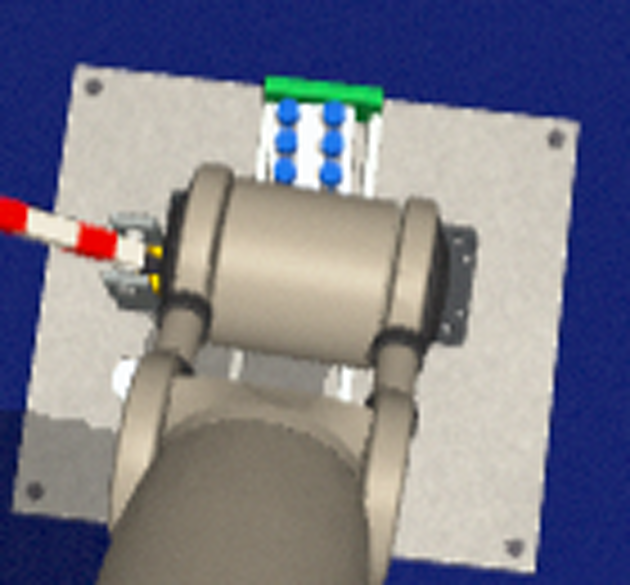

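Call:
apply_moves([
  {"grip": 0, "linear": [2, -0.3, 0], "turn": [0, 0, 0]},
  {"grip": 0, "linear": [4, -0.6, 0], "turn": [0, 0, 0]},
  {"grip": 0, "linear": [5, -0.7, 0], "turn": [0, 0, 0]},
])

```text
time: 14.8
tool_pos: [0.6067, -0.027, 0.0511]
tool_rot: [2.915, -0.004, 1.419]
contact_force: [-1.2, -0.1, 0.4]
opening: 0.0001
```

```bash
python3 -c "
from h import *;stat('s14',(270,200,350,310),f=5)"
```

```text
t 14.8 q [-0.18  0.58  1.72  0.02  0.62 -1.61] tcp [ 0.6067 -0.027   0.0511] station mm [ 19.5 -11.8  51.1] toolz [ 0.223 -0.031 -0.974] toolx [0.151 0.989 0.004] F [-1.16 -0.13  0.44]
```

View pics/s14.png

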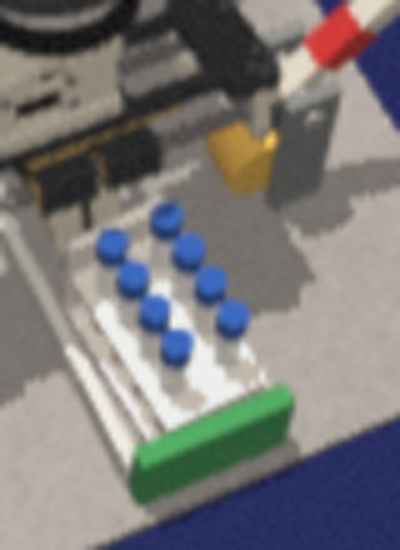

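No stop force yet, so I'll go on in small steps.

Call:
apply_moves([
  {"grip": 0, "linear": [1, -0.1, 0], "turn": [0, 0, 0]},
  {"grip": 0, "linear": [2, -0.3, 0], "turn": [0, 0, 0]},
  {"grip": 0, "linear": [2, -0.3, 0], "turn": [0, 0, 0]},
])

```text
time: 15.15
tool_pos: [0.6071, -0.027, 0.0508]
tool_rot: [2.918, -0.004, 1.419]
contact_force: [-7.9, 0.7, 4.9]
opening: 0.0005
```

Call:
apply_moves([
  {"grip": 0, "linear": [-5, 0.7, 0], "turn": [0, 0, 0]},
  {"grip": 0, "linear": [-15, 2, 0], "turn": [0, 0, 0]},
  {"grip": 0, "linear": [-35, 5, 3], "turn": [0, 0, 0]},
  {"grip": 0, "linear": [-60, 8, 15], "turn": [0, 0, 0]},
  {"grip": 0, "linear": [-85, 11, 40], "turn": [0, 0, 0]},
  {"grip": 0, "linear": [-105, 14, 75], "turn": [0, 0, 0]},
  {"grip": 0, "linear": [-125, 17, 115], "turn": [0, 0, 0]},
  {"grip": 0, "linear": [-145, 20, 150], "turn": [0, 0, 0]},
  {"grip": 0, "linear": [-160, 22, 170], "turn": [0, 0, 0]},
  {"grip": 0, "linear": [-160, 22, 170], "turn": [0, 0, 0]},
])

```text
time: 16.15
tool_pos: [0.4486, -0.0051, 0.2241]
tool_rot: [2.908, -0.003, 1.42]
contact_force: [1.1, -0.2, 0.6]
opening: 0.0004
```

```bash
python3 -c "
from h import *;stat('s15',(190,130,410,300));stat('t15',(210,130,350,260),'top',4.5)"
```

```text
t 16.15 q [-0.19  0.08  1.91  0.02  0.93 -1.62] tcp [ 0.4486 -0.0051  0.2241] station mm [-140.1  -12.1  224.1] toolz [ 0.23  -0.032 -0.973] toolx [0.151 0.989 0.003] F [ 1.06 -0.18  0.59]
t 16.2 q [-0.19  0.08  1.91  0.02  0.92 -1.62] tcp [ 0.4488 -0.0053  0.2224] station mm [-139.8  -12.2  222.4] toolz [ 0.227 -0.031 -0.973] toolx [0.151 0.989 0.003] F [ 0.25  0.39 -0.26]
```

View pics/s15.png

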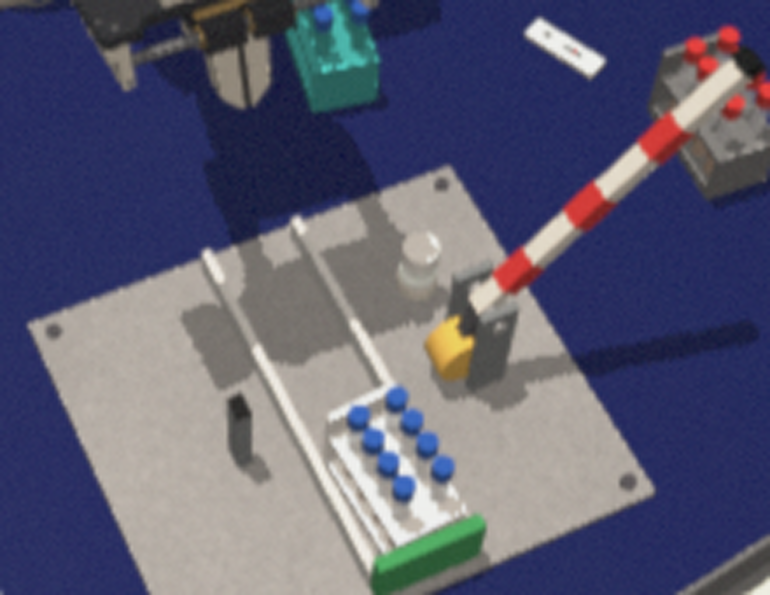

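View pics/t15.png

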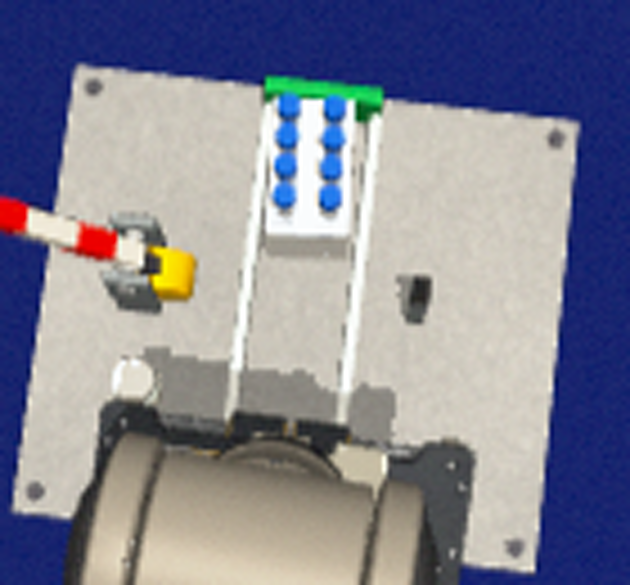

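Run:
```python
from h import *
q=(.589,-.0126,-.139)
t=(np.mean([[288,106],[336,108],[284,195],[330,197]],0)+.5)/4.5-.5+[210,130]
s=(np.mean([[360,418],[397,398],[404,488],[443,468]],0)+.5)/3.5-.5+[190,130]
r=least_squares(lambda x:np.r_[proj("top",st2w(q,[x[0],x[1],104]))[0]-t,proj("scene",st2w(q,[x[0],x[1],104]))[0]-s],[80,0]);print(r.x,r.fun)
```

```text
[81.54284185  2.29912893] [ 0.88596771 -0.53194498  0.3910395  -0.82819415]
```

Home: x is about 81.5 mm (contact is nominally 80 mm), and the hand met about 8 N at the stop. The arm is at its back stop and the hand is clear, so I'll hand in.

```bash
python3 -c "
from cell import *
print(hand_in()); print(observe()['time'])"
```

```text
the job is handed in; nothing more can be done
None
the job is handed in; nothing more can be done
```

The barrier arm is up at its back stop and the white rack is home against the green end stop. I handed the job in at about 16 s of the 58 s. The hand-in gave no verdict.

- **Barrier:** I raised it by pressing the closed fingertips slowly down on the yellow counterweight until the arm passed its balance point, then backed the hand away. It swung to its back stop by itself and stayed there. My first plan, pushing up under the free end, failed because the wrist reached its joint limits, so I changed methods without touching anything.
- **Rack:** I pushed it along the lane with tilted fingertips, well below the 60 mm tipping height. It slid at about 1–3 N, and I stopped at the first firm resistance from the end stop, about 8 N.

**Last checks:**
- The images put the rack at x ≈ 81.5 mm and y ≈ 2 mm in the station frame, against a nominal 80 mm for home. The calibration is only good to a few millimetres, so the overshoot is within error.
- The rack looks flat, with its front at the stop.
- In the last pictures the arm was still at its back stop, and the bystanders in view looked undisturbed. The bottle, the glove carton and two of the cassettes were outside those crops, so I did not check them again.
- The hand was about 0.22 m above the table, with contact-force readings at noise level.
- One reading, about 5 N upward while the hand was stopping after its retreat from the counterweight, was probably the hand slowing down. I did not confirm that.

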